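# Feed a sample carrier under the sprung shield of a seed reader

### The job

Load the seed reader: with one fingertip press the paddle beside the lane down so that the sprung black light shield lifts, keep it held open, and with the other fingertip push the sample carrier along its lane under the shield until it is fully home against the stop. Then let the paddle up so that the shield closes over the sample, and move clear. Push the carrier only, never lift or tip it, and leave the other things on the bench where they are.

Things in the scene. Friction and masses are not known exactly. Their poses are not given: they have to be found in the camera images.
- reader: Bench seed reader, fixed; grey lane, white housings. Origin: on the table under the centre of the bay's mouth; x runs along the lane into the bay (pushing direction), y left, z up; 'reader' mm below are in this frame. Lane floor at z = 12, from x = -170 to 60, 54 wide; side walls 6 thick, tops at z = 26. White box left of the bay: x = -10 to 120, y = 36 to 126, 60 high.
- stop (a point): Back stop of the bay, the flat front of a white housing 52 mm high: point at its centre at lane floor height, 60 mm past the mouth.
- rod (a point): Middle of the axis of the steel hinge rod, 8 mm thick, parallel to the lane on its right side, reader x = -168 to 68, y = -38, z = 44. The shield and the paddle sit on opposite sides of it and turn together.
- shield (a joint): Angle (rad) of the black light shield: 0 shut (spring), grows as it opens, stop at 0.6. Flat cover over the bay, reader x = 0 to 68, y = -43 to 27, underside at z = 46 when shut; its left edge is about 86 mm above the table at 0.6. The carrier passes under it above 0.38. A fingertip pressing the middle of the paddle, lowest point 27 mm above the table, holds it at 0.45 to 0.5.
- lip (a point): Middle of the lower edge of the shield's front lip, 4 mm thick and 35 mm wide (reader x = -2 to 2, y = -8 to 27), 32 mm above the table when shut; it then bars the carrier.
- paddle (a point): Centre of the upper face of the paddle, an aluminium plate right of the lane, 144 x 42 mm: reader x = -172 to -28, y = -58 to -100. 45 mm above the table when the shield is shut, outer edge tilted up 0.15 rad. Pressed down (4 to 9 N) it lifts the shield; let go, it springs back. A fingertip can slide along it while pressing and the other one pushes the carrier in the lane.
- carrier: Sample carrier, loose in the lane, about 0.16 kg, 92 mm long, 50 wide. Origin: centre of its underside; x to the bay. Front part (x = -6 to 46): block with capped round white pot, 30 high; then a tail 8 high; at the rear (x = -46 to -38) an upright push plate 46 wide, 38 high. It starts with its origin 58 to 93 mm before the mouth; fully home its front is at the stop, origin 14 mm past the mouth.
- push_face (a point): Centre of the rear face of the carrier's push plate, 19 mm above its underside. With the carrier fully home it is still outside the shield, 32 mm before the mouth.
- dish: Bystander: clear round petri dish, 63 mm wide, 14 mm high, on the bench left of the lane. Origin: centre of its underside.
- vial: Bystander: small capped vial, 22 mm wide, 46 mm high, standing left of the lane's near end. Origin: centre of its underside.
- probe: Bystander: slim probe with a round handle, 150 mm long, lying on the bench right of the paddle. Origin: at its underside near its middle.
- jar_a: Bystander: jar 60 mm wide, 85 mm high, far left on the bench. Origin: centre of its underside.
- jar_b: Bystander: jar 60 mm wide, 85 mm high, far left on the bench. Origin: centre of its underside.
- boat: Bystander: open white weighing tray, 120 x 100 x 28 mm, far right on the bench. Origin: centre of its underside.
- cap: Bystander: loose jar cap, 72 mm wide, 14 mm high, far right on the bench. Origin: centre of its underside.
Mind the look-alikes: they are no part of the job. Of the things like the carrier, leave any that is orange or pink; of the rest the larger one is meant.

How it is judged (in metres and radians):
On the way, in this order (a step that is already met when the one before it is completed fails the run):
1. a finger holds the shield open while the carrier is still outside the bay (value of joint shield above 0.3 rad and contact force between the fingers and shield above 0.3 N and x of carrier in the frame of reader below -0.046 m), for 0.1 s.
2. with the shield held open by one finger, the other pushes the carrier under it (value of joint shield above 0.25 rad and contact force between the fingers and shield above 0.3 N and contact force between the fingers and carrier above 0.1 N and x of carrier in the frame of reader above -0.03 m), for 0.04 s.
At the end, for the whole second after the job is handed in: The carrier rests flat on the lane floor, fully home (within 4 mm of the back stop), at rest, and the shield is shut over it (angle under 0.05 rad) (x of carrier in the frame of reader between 0.01 and 0.018 m and y of carrier in the frame of reader between -0.006 and 0.006 m and z of carrier in the frame of reader below 0.015 m and angle between carrier's own z axis and vertical below 0.06 rad and value of joint shield below 0.05 rad and linear speed of carrier below 0.01 m/s); the robot touches nothing.
It fails at once if the carrier is lifted or tipped (raised over 8 mm, or tilted over 0.2 rad) (z of carrier in the frame of reader above 0.02 m or angle between carrier's own z axis and vertical above 0.2 rad).
It fails at once if another thing on the bench is moved by more than 20 mm (distance of any of dish, vial, probe, jar_a, jar_b, boat, cap from where it was at the start of the episode above 0.02 m).
It also fails if it takes over 38 s, if anything falls off the work surface, if the arm or the gripper's body presses on something with over 40 N, if the wrist force passes 120 N, or if a joint passes its speed limit or range.

### The arm

A 6-joint arm with a two-finger parallel gripper is mounted at the origin on the work surface. World frame = base frame: x ahead of the robot, y to its left, z up, the work surface at z = 0. Lengths are in mm, angles in rad, forces in N, time in s.
With the tool pointing down it reaches from about 250 to 775 mm from the base axis. Payload 4 kg.
Tool frame: the origin (TCP) lies between the finger pads; the fingertips stand 8 mm ahead of it and the grasp point (between the pads) lies 11 mm behind it (tip_reach is the distance from the TCP to the fingertips, in mm); z points along the fingers, y is the direction in which the jaws open and shut (so a half turn about z gives the same grasp; the last joint's range is limited). The gripper opens to 85 mm and grips with 20 to 120 N. Pads are 22 mm wide; open, the fingers measure 114 mm over their backs; the gripper's body (76 mm by 85 mm) begins 54 mm behind the grasp point. The pads swing forward as they close: fully open they stand 13 mm farther back than shut.
Start: joints at [-1.277, 0.087, 1.371, -0, 1.684, -0.103], TCP at [212.557, -507.286, 210.041] pointing down, gripper open.
Joint ranges: [-3.1, 3.1], [-0.76, 2.03], [0.27, 2.55], [-1.08, 4.22], [0.17, 2.65], [-2.57, 2.57]. Speed limits (rad/s): [2.79, 2.79, 3.14, 3.14, 3.14, 3.14].

### API

Orientations are given as a unit quaternion [w, x, y, z].
In Python, from rig import get_state, capture, hand_in, tip_reach gives the robot as it stands.
- The arm moves only by the shell command python3 -m creep 'ROWS' [OPENING] [FORCE]. ROWS is text: rows parted by semicolons, each of 4 numbers parted by spaces: the shift along the tool's x, y, z in m, then the turn about the tool's z in rad. A call has 1 to 5 rows; each row shifts and turns the commanded pose from where the row before left it, along the tool's axes as they then stand; what a row does not reach is not made up. A row lasts 1/12 s, in which the tool goes at most 41.7 mm and 7.16 degrees, less where a joint would pass 70% of its speed; a pose out of reach is approached as far as the arm can. A call is refused whole if a number of a shift passes 0.0417 or a number of a turn 0.125, either way. A call with a gripper value outside its range is refused whole. OPENING is the opening, from 0 (shut) to 1 (fully open), set as the call begins (- or left out, the last holds). The fingers move at their own pace and stop on an object; FORCE is the grip in N (left out, the last holds). Time passes only in rows, so rows that do not move let the fingers close. It gives the time, the measured TCP pose, the force and the opening at its end, in the units of the state.
- get_state(): the state, without advancing time (a new reading comes with each control period).
- capture(name): name is "side" or "top" or "wrist"; returns a dict with "pixels" (384x512x3 uint8, red, green, blue), "depth" (384x512 float32, mm along the optical axis (not along the pixel's ray), 0 where there is no reading), "intrinsics" (3x3 intrinsics, pixels), "rvec" (rotation vector, rad) and "tvec" (3), from world to camera coordinates, as OpenCV has them; the wrist camera has in their place "hand_eye" (4x4, takes a point from camera to tool coordinates, whose origin is the TCP and whose axes are the flange's). Camera axes: x right, y down, z forward; pixel columns grow to the right and rows downward; lengths in mm; the calibration is good to about 2 mm. A picture is of the moment at which its call begins: read the wrist's pose just before it.
- hand_in(): hands the job in, once; it reports no verdict.
The state is a dict: "time": time; "q": joint angles; "qvel": joint speeds; "joint_torque": joint torques, N m; "tcp_pos": TCP position; "ee_rot": TCP orientation; "force": force on the tool from outside, world axes, zero at the start; "wrist_torque": the same for the moment, N m; "gripper_width": finger opening in mm.
Only numpy, scipy, OpenCV 4.12 (cv2) and the standard library are available. Lean on these libraries where they do the work, as an engineer would, in place of code of your own. Each camera call takes 0.05 s, during which the arm holds its last target. There are 200 camera calls.

## Working session

There is one attempt and no reset: what is moved stays moved. The work goes in short steps, Python scripts to look and compute and a shell command to move; the robot and the scene stay as the last step left them, time stands still between calls to the robot, and variables do not carry over. Pictures are saved under pics/ and viewed, about 8 in all and at most 12, crops included, and the job is handed in when it is done.

```bash
ls; mkdir -p pics; cat > h.py <<'E'
import numpy as np, cv2, pickle
from rig import get_state, capture, tip_reach
def grab(n):
    s=get_state(); c=capture(n); c['state']=s; pickle.dump(c,open(f'pics/{n}.pkl','wb')); return c
def load(n): return pickle.load(open(f'pics/{n}.pkl','rb'))
def cloud(c):
    K=np.array(c['intrinsics']); d=c['depth']; v,u=np.indices(d.shape)
    P=np.stack([(u-K[0,2])/K[0,0]*d,(v-K[1,2])/K[1,1]*d,d],-1)
    R=cv2.Rodrigues(np.array(c['rvec'],float))[0]
    W=(P-np.array(c['tvec']).ravel())@R
    W[d==0]=np.nan; return W
def save(c,name,s=1.5,crop=None):
    im=c['pixels'][...,::-1]
    if crop: im=im[crop[1]:crop[3],crop[0]:crop[2]]
    cv2.imwrite(f'pics/{name}.png',cv2.resize(im,None,fx=s,fy=s,interpolation=cv2.INTER_CUBIC))
E
python3 - <<'E'
from h import *
s=get_state(); print({k:np.round(v,3) for k,v in s.items()}, tip_reach() if callable(tip_reach) else tip_reach)
for n in('top','side'):
    c=grab(n); save(c,n+'0')
E
```

```text
pics
{'time': np.float64(0.0), 'q': array([-1.277,  0.088,  1.372, -0.   ,  1.684, -0.103]), 'qvel': array([-0.001,  0.   , -0.001,  0.   ,  0.001,  0.001]), 'joint_torque': array([-1.0000e-03, -3.5187e+01, -3.1327e+01, -0.0000e+00,  1.1000e-02,
        0.0000e+00]), 'tcp_pos': array([ 212.378, -506.733,  208.823]), 'ee_rot': array([-0.001,  0.98 ,  0.197, -0.   ]), 'force': array([ 0.298, -0.751,  0.454]), 'wrist_torque': array([-0.01 , -0.014, -0.012]), 'gripper_width': np.float64(85.107)} 8.0
```

View pics/top0.png

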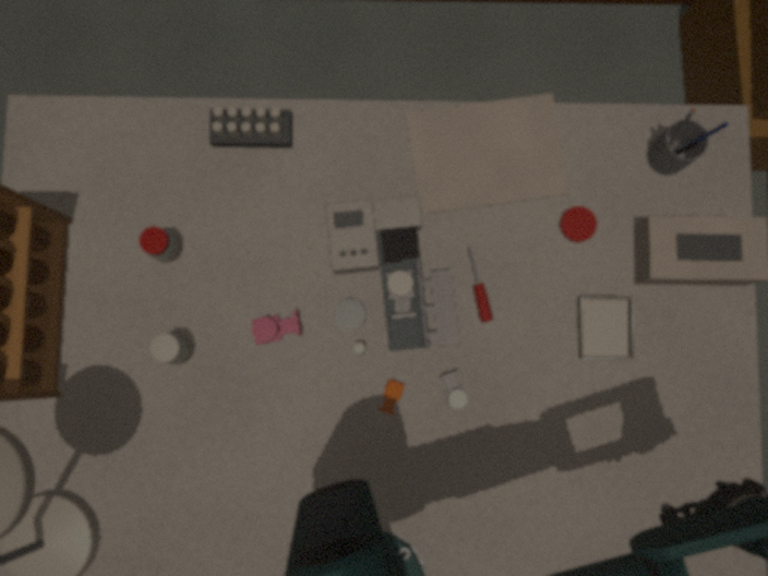

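View pics/side0.png

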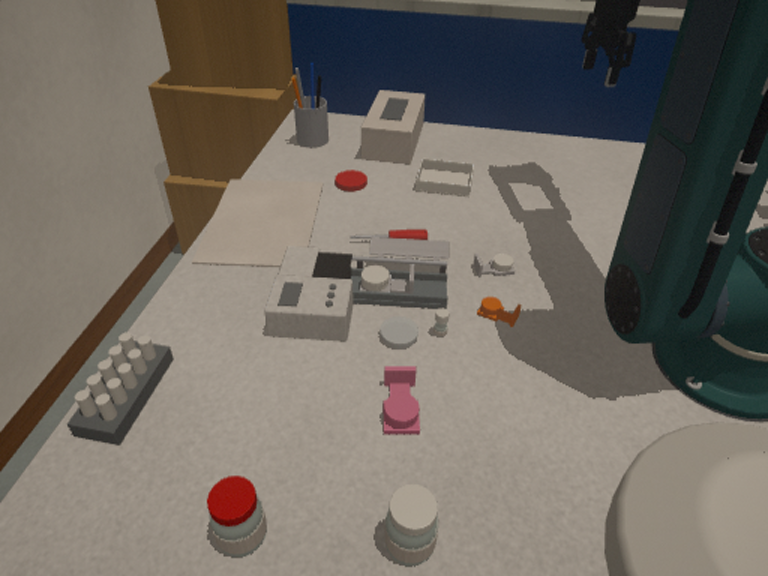

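Top view (1.5× pixels): the reader's lane runs up the image from (407,348) to the black shield at (400,243). The paddle is at (440,305), to the right. There are four carrier-like things: white in the lane (400,290), pink (275,328), orange (393,395) and a small white one (455,390). Pink and orange are excluded, and the larger of the two white ones is the one in the lane. I'll confirm that in a crop and measure the reader.

```bash
python3 - <<'E'
from h import *
for n,cr in(('top',(210,120,345,290)),('side',(170,140,360,240))):
    c=load(n); W=cloud(c); save(c,n+'crop',4 if n=='side' else 3.5,cr)
    print(n,c['intrinsics'])
    for (u,v) in [(400,290),(440,305),(400,243),(350,240),(456,399),(350,313),(480,300),(407,335),(600,330)] if n=='top' else [(375,275),(410,248),(332,265),(310,293),(502,262)]:
        print((u,v),np.round(W[int(v/1.5),int(u/1.5)],1))
# height map crop
W=cloud(load('top')); z=W[120:290,210:345,2]
h=np.clip(np.nan_to_num(z)*3,0,255).astype(np.uint8)
W2=cloud(load('side')); 
# top-down raster from side cloud too
cv2.imwrite('pics/hm.png',cv2.resize(cv2.applyColorMap(h,cv2.COLORMAP_JET),None,fx=3.4,fy=3.4,interpolation=cv2.INTER_NEAREST))
a=cv2.imread('pics/topcrop.png'); b=cv2.imread('pics/hm.png'); 
b=cv2.resize(b,(int(b.shape[1]*a.shape[0]/b.shape[0]),a.shape[0])); o=np.hstack([a,b])[:595,:]; o=cv2.resize(o,None,fx=.84,fy=.84) if o.shape[1]>800 else o
cv2.imwrite('pics/both.png',o); print(o.shape)
E
```

```text
top [[456.27951581   0.         259.90483405]
 [  0.         456.27951581 201.81560959]
 [  0.           0.           1.        ]]
(400, 290) [557.1 -48.7  39. ]
(440, 305) [ 529.  -125.8   44.5]
(400, 243) [646.1 -47.4  44.2]
(350, 240) [647.3  46.3  60.7]
(456, 399) [ 351.2 -159.9   24.5]
(350, 313) [514.9  46.3  13.4]
(480, 300) [ 541.2 -205.6   21.2]
(407, 335) [472.8 -64.7  15.2]
(600, 330) [ 487.3 -439.6   10.9]
side [[388.20857884   0.         250.46186196]
 [  0.         388.20857884 186.6723606 ]
 [  0.           0.           1.        ]]
(375, 275) [567.9 -46.1  43.5]
(410, 248) [ 521.6 -132.5   44.8]
(332, 265) [645.5 -49.1  51.1]
(310, 293) [658.4  41.7  61.8]
(502, 262) [ 355.  -157.8   21.8]
(500, 793, 3)
```

View pics/both.png

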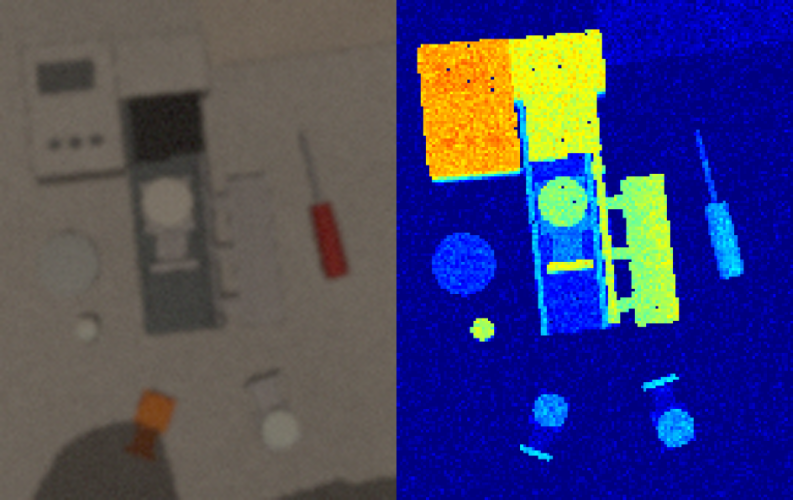

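View pics/sidecrop.png

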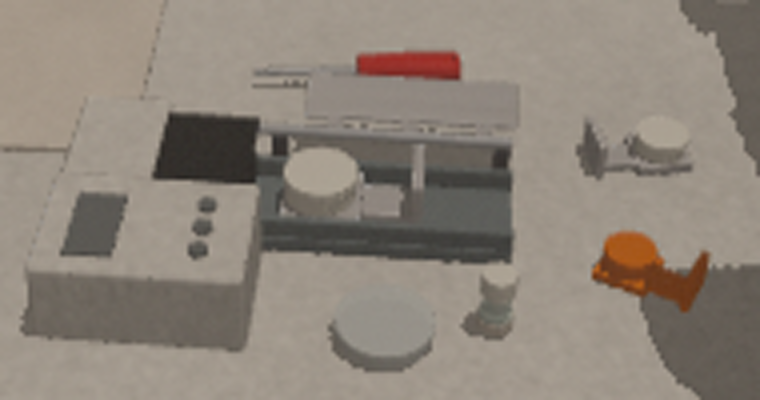

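The crops confirm it: the white carrier in the lane is larger than the small white one at (455,390). Its push plate faces the near end and the shield is shut. Next I'll fit the reader frame.

```bash
cat > fit.py <<'E'
from h import *
W=cloud(load('top')); X,Y,Z=W[...,0],W[...,1],W[...,2]
def blob(m):
    m=cv2.morphologyEx(m.astype(np.uint8),cv2.MORPH_CLOSE,np.ones((3,3)))
    m=cv2.morphologyEx(m,cv2.MORPH_OPEN,np.ones((3,3)))
    n,l,s,_=cv2.connectedComponentsWithStats(m); k=1+np.argmax(s[1:,4]); m=(l==k)&~np.isnan(X)
    return m
box=blob((Z>56)&(Z<66)&(X>580)&(X<800)&(Y>-20)&(Y<150))
pad=blob((Z>36)&(Z<56)&(X>430)&(X<640)&(Y<-98)&(Y>-170))
for n,m in(('box',box),('pad',pad)):
    P=np.c_[X[m],Y[m]].astype(np.float32); r=cv2.minAreaRect(P); print(n,len(P),np.round(P.mean(0),1),r, Z[m].mean())
    if n=='box': b=P
    else: p=P
# area-centroid & second moment fit
def ori(P,long):
    C=np.cov(P.T); w,V=np.linalg.eigh(C); v=V[:,1]; v=v*np.sign(v[0]); return np.arctan2(v[1],v[0]),np.sqrt(12*w)
print(ori(b,1),ori(p,1))
cb=b.mean(0); cp=p.mean(0); d=cb-cp   # reader frame: (55,81)-(-100,-79)=(155,160)
th=np.arctan2(d[1],d[0])-np.arctan2(160,155); print('yaw from centres',th,'len',np.hypot(*d),np.hypot(155,160))
for t in (th,ori(p,1)[0],ori(b,1)[0]):
    R=np.array([[np.cos(t),-np.sin(t)],[np.sin(t),np.cos(t)]])
    print(t,'origin from box',cb-R@[55,81],'pad',cp-R@[-100,-79])
E
python3 fit.py
```

```text
box 1425 [659.4  43.3] ((659.7008666992188, 41.551963806152344), (129.6166229248047, 95.66849517822266), 5.567975044250488) 60.479817976076156
pad 818 [ 523.8 -131.1] ((525.1326293945312, -129.736328125), (145.67430114746094, 59.6295280456543), 0.5497124195098877) 45.1521922741004
(np.float64(0.08818418915684126), array([ 90.6185411 , 129.41144889])) (np.float64(0.09463130140215918), array([ 48.37770948, 144.59646354]))
yaw from centres 0.10837499575858878 len 220.9302 222.76669409945464
0.10837499575858878 origin from box [613.50166185 -43.15525409] pad [614.62930691 -41.70572972]
0.09463130140215918 origin from box [612.31756692 -42.51604993] pad [615.84872418 -42.96299726]
0.08818418915684126 origin from box [611.76516466 -42.21060778] pad [616.41476832 -43.55852477]
```

```bash
cat >> fit.py <<'E'
print('---')
t0=0.093; o0=np.array([613.5,-42.8])
R=np.array([[np.cos(t0),-np.sin(t0)],[np.sin(t0),np.cos(t0)]])
for n in('top','side'):
    W=cloud(load(n)).reshape(-1,3); Q=np.c_[(W[:,:2]-o0)@R,W[:,2]]; x,y,z=Q.T
    def line(m,name):
        a=np.polyfit(x[m],y[m],1); print(n,name,m.sum(),'yaw corr',round(a[0],4),'y at -80:',round(np.polyval(a,-80),1))
        return
    line((x>-150)&(x<-20)&(y>22)&(y<38)&(z>22)&(z<30),'left wall (30)')
    line((x>-165)&(x<-20)&(y>-46)&(y<-30)&(z>42)&(z<52),'rod (-38)')
    m=(x>-160)&(x<-40)&(y<-75)&(y>-110)&(z>38); print('pad outer y 97.%',np.percentile(y[m],[1,3]),'slope',np.polyfit(y[m],z[m],1))
    m=(y<-65)&(y>-95)&(z>38)&(z<56)&(x>-200)&(x<0); print('pad x ext',np.percentile(x[m],[.5,1,99,99.5]))
    m=(y<20)&(y>-20)&(z>45)&(z<58)&(x>20); print('x of step? z med shield/housing',[round(float(np.median(z[(abs(y)<15)&(x>k)&(x<k+5)])),1) for k in range(-5,80,5)])
    m=(y<22)&(y>-22)&(z>42)&(z<54)&(x<-30); print('plate top pts',m.sum(),np.median(x[m]),np.percentile(x[m],[5,95]),y[m].min(),y[m].max(),np.median(z[m]), np.polyfit(y[m],x[m],1))
    m=(y<24)&(y>-24)&(z>36)&(z<46)&(x>-85)&(x<0); print('pot top',m.sum(),x[m].mean(),y[m].mean(),np.median(z[m]),np.percentile(x[m],[2,98]))
    for nm,bx in dict(dish=(-140,-20,45,120,8,20),vial=(-220,-100,30,90,30,60),probe=(-200,60,-190,-112,6,40)).items():
        m=(x>bx[0])&(x<bx[1])&(y>bx[2])&(y<bx[3])&(z>bx[4])&(z<bx[5]); print(nm,m.sum(),np.round(np.percentile(Q[m],[1,50,99],axis=0),0).tolist() if m.sum() else '')
E
python3 fit.py | sed -n '/---/,$p'
```

```text
---
top left wall (30) 81 yaw corr 0.0188 y at -80: 27.7
top rod (-38) 137 yaw corr 0.0184 y at -80: -40.3
pad outer y 97.% [-102.85269863 -102.0702274 ] slope [-0.13730968 34.50984046]
pad x ext [-167.64401879 -166.90297991  -25.60572853  -25.17841263]
x of step? z med shield/housing [14.4, 44.5, 49.3, 50.4, 51.0, 50.0, 50.0, 50.4, 50.8, 50.0, 51.2, 51.4, 50.9, 50.0, 52.1, 52.3, 52.2]
plate top pts 139 -52.362212271995084 [-108.46042322  -32.74257335] -21.32312196634434 21.511642258051772 45.11564794325111 [  0.35936927 -62.43800303]
pot top 201 -42.473167063737435 -1.2149323741345566 42.13916387929033 [-65.4814827  -19.14025085]
dish 315 [[-122.0, 69.0, 9.0], [-94.0, 97.0, 14.0], [-63.0, 119.0, 20.0]]
vial 39 [[-170.0, 75.0, 39.0], [-160.0, 84.0, 46.0], [-150.0, 90.0, 53.0]]
probe 318 [[-175.0, -184.0, 6.0], [-81.0, -154.0, 21.0], [34.0, -115.0, 32.0]]
side left wall (30) 143 yaw corr 0.0213 y at -80: 27.6
side rod (-38) 166 yaw corr 0.0224 y at -80: -39.7
pad outer y 97.% [-104.57432107 -103.12272369] slope [-0.13619198 34.58341371]
pad x ext [-167.84937815 -167.51671876  -28.18260169  -27.4308406 ]
x of step? z med shield/housing [47.8, 50.3, 51.0, 50.5, 50.6, 50.7, 49.7, 50.8, 50.6, 50.6, 50.4, 50.3, 50.6, 52.2, 52.8, 52.8, 52.1]
plate top pts 145 -53.95635034189107 [-109.39655763  -32.93393337] -21.93012079396699 21.144609186419334 43.23505612954504 [ -0.17083097 -62.98747684]
pot top 209 -44.498564844930094 0.7176786537880131 42.35782738418491 [-66.79579929 -21.93551434]
dish 344 [[-125.0, 68.0, 12.0], [-95.0, 97.0, 14.0], [-65.0, 120.0, 17.0]]
vial 49 [[-172.0, 74.0, 31.0], [-160.0, 84.0, 46.0], [-151.0, 90.0, 49.0]]
probe 199 [[-128.0, -167.0, 13.0], [-84.0, -152.0, 22.0], [14.0, -142.0, 28.0]]
```

```bash
cat > plan.py <<'E'
from h import *
from scipy.spatial.transform import Rotation as Ro
t0=0.110; o0=np.array([614.,-43.2])
R=np.array([[np.cos(t0),-np.sin(t0)],[np.sin(t0),np.cos(t0)]])
def st():
    s=get_state(); w=s['ee_rot']; M=Ro.from_quat([w[1],w[2],w[3],w[0]]).as_matrix()
    yaw=np.arctan2(M[1,0],M[0,0]); p=np.array(s['tcp_pos'])
    print('t',round(s['time'],2),'reader tcp',np.round((p[:2]-o0)@R,1),'z',round(p[2],1),'yaw',round(yaw,3),'tilt',np.round(M[:,2],3),'F',np.round(s['force'],2),'gw',round(s['gripper_width'],1),'tip',tip_reach() if callable(tip_reach) else tip_reach)
    return s
E
cat > chk.py <<'E'
from plan import *
st()
for n in('top','side'):
    W=cloud(load(n)).reshape(-1,3); Q=np.c_[(W[:,:2]-o0)@R,W[:,2]]; x,y,z=Q.T
    for nm,m in dict(wall30=(x>-150)&(x<-20)&(y>22)&(y<38)&(z>22)&(z<30),rod38=(x>-165)&(x<-20)&(y>-46)&(y<-30)&(z>42)&(z<52)).items():
        a=np.polyfit(x[m],y[m],1); print(n,nm,np.round([a[0],np.polyval(a,-80)],3))
    m=(y<-65)&(y>-95)&(z>38)&(z<56)&(x>-200)&(x<0); print('pad x',np.percentile(x[m],[1,99]))
    m=(y>45)&(y<115)&(z>56)&(z<66)&(x>-40)&(x<180); print('box x -10..120',np.percentile(x[m],[1,99]))
    m=(abs(y)<20)&(z>44)&(z<54)&(x<-85)&(x>-140); print('plate',m.sum(),np.median(x[m]),x[m].min(),x[m].max(),np.polyfit(y[m],x[m],1))
    m=(abs(y)<24)&(z>36)&(z<48)&(x>-85)&(x<-10); print('pot',x[m].mean(),y[m].mean(),np.percentile(x[m],[3,97]))
tg=o0+R@[-130,-39.5]; print('target world',tg)
s=get_state();print('shift in reader axes',R.T@(tg-np.array(s['tcp_pos'])[:2]))
E
python3 chk.py; python3 -m creep '0 0 0 0.096;0 0 0 0.096;0 0 0 0.096;0 0 0 0' 0.76; python3 -c "
from plan import *;st()"
```

```text
t 0.1 reader tcp [-450.1 -416.7] z 208.9 yaw 0.397 tilt [-0.001  0.002 -1.   ] F [ 0.14 -0.41 -0.58] gw 85.3 tip 8.0
top wall30 [1.0000e-03 2.9388e+01]
top rod38 [ 5.0000e-03 -3.8639e+01]
pad x [-168.816091    -27.34332872]
box x -10..120 [ -8.32146416 117.36073169]
plate 39 -106.5388686583759 -110.18715504107469 -102.5215082248128 [-2.71212279e-02 -1.06463310e+02]
pot -43.761601457323515 -0.4743009124140065 [-64.38418042 -22.50963592]
side wall30 [7.0000e-03 2.9254e+01]
side rod38 [ 6.0000e-03 -3.7888e+01]
pad x [-169.28370454  -29.70036525]
box x -10..120 [-10.62500188 116.4226144 ]
plate 32 -107.65513996395512 -111.11398715189351 -104.08409566190214 [-4.30900786e-02 -1.07549663e+02]
pot -45.491240349636996 1.5828937314916554 [-66.62415277 -23.75735405]
target world [489.12195015 -96.73244498]
shift in reader axes [320.06629118 377.19899652]
time: 0.43
tcp_pos: [212.4, -507.0, 209.3]
ee_rot: [-0.001, 0.999, 0.054, -0.0]
force: [0.1, -0.0, 0.3]
gripper_width: 64.4
t 0.43 reader tcp [-450.  -416.9] z 209.3 yaw 0.107 tilt [-0.     0.001 -1.   ] F [ 0.07 -0.04  0.3 ] gw 64.4 tip 8.0
```

```bash
python3 -m creep '0.0265 -0.0314 0 0;0.0265 -0.0314 0 0;0.0265 -0.0314 0 0;0.0265 -0.0314 0 0;0.0265 -0.0314 0 0' >/dev/null;  python3 -m creep '0.0265 -0.0314 0 0;0.0265 -0.0314 0 0;0.0265 -0.0314 0 0;0.0265 -0.0314 0 0;0.0265 -0.0314 0 0'; python3 -m creep '0 0 0 0;0 0 0 0'>/dev/null; python3 -c "
from plan import *;st();c=grab('side');save(c,'side1',4,(170,60,360,210))"
```

```text
time: 1.27
tcp_pos: [442.4, -164.4, 209.9]
ee_rot: [0.0, 0.998, 0.056, 0.0]
force: [0.7, -0.6, -0.2]
gripper_width: 65.1
t 1.43 reader tcp [-183.8 -101.7] z 209.6 yaw 0.116 tilt [-0.001  0.    -1.   ] F [ 0.12 -0.35 -1.22] gw 64.7 tip 8.0
```

```bash
python3 -m creep '0.026 -0.031 0 0.006;0.026 -0.031 0 0;0 0 0.03 0;0 0 0.04 0;0 0 0.04 0'; python3 -m creep '0 0 0 0;0 0 0 0'>/dev/null; python3 -c "
from plan import *;st();c=grab('side');save(c,'side1',4,(170,60,360,210));c=grab('wrist');save(c,'wrist1',1.2)"
```

```text
time: 1.9
tcp_pos: [487.9, -100.9, 100.1]
ee_rot: [0.001, 0.999, 0.051, 0.002]
force: [0.9, 0.4, -0.5]
gripper_width: 64.8
t 2.07 reader tcp [-135.3  -42.2] z 97.3 yaw 0.101 tilt [-0.007  0.002 -1.   ] F [0.87 0.44 0.43] gw 65.1 tip 8.0
```

View pics/side1.png

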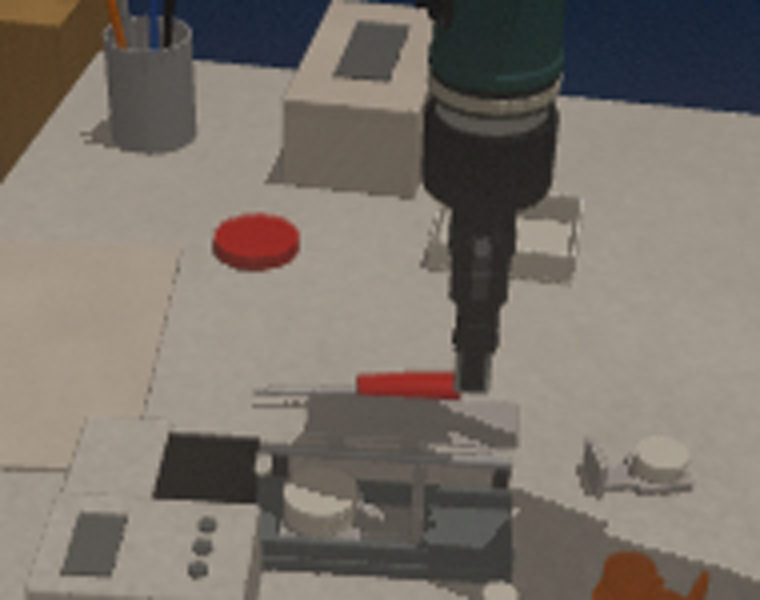

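View pics/wrist1.png

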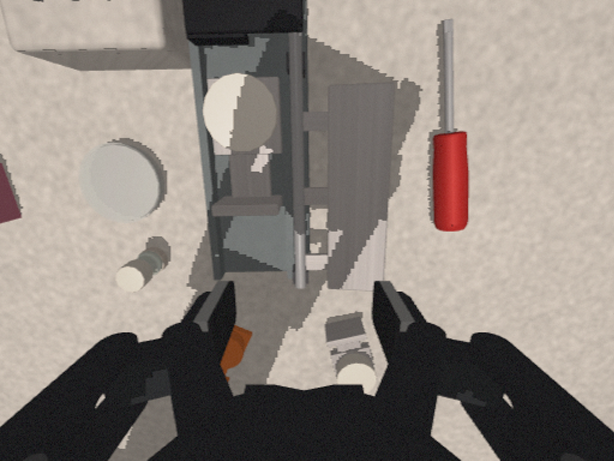

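Side crop: the fingertips are over the paddle's near half, at about (470,385). Wrist view: the pads are at (215,300) and (395,300), straddling the rod line. I'll check where the fingertips are from the depth.

```bash
cat > tips.py <<'E'
from plan import *
s=st(); c=grab('wrist'); K=np.array(c['intrinsics']); d=c['depth']; v,u=np.indices(d.shape)
P=np.stack([(u-K[0,2])/K[0,0]*d,(v-K[1,2])/K[1,1]*d,d,np.ones_like(d)],-1)
T=P@np.array(c['hand_eye']).T; T=T[...,:3]; T[d==0]=np.nan
print(np.array(c['hand_eye']).round(2))
w=c['state']['ee_rot']; M=Ro.from_quat([w[1],w[2],w[3],w[0]]).as_matrix()
Wd=T@M.T+np.array(c['state']['tcp_pos']); Q=np.concatenate([(Wd[...,:2]-o0)@R,Wd[...,2:]],-1)
m=(T[...,2]<25)&(T[...,2]>-15)&(abs(T[...,1])<75)&(abs(T[...,0])<40)&(d>0)
for sg in(1,-1):
    k=m&(sg*T[...,1]>0)&(d<300)
    print('finger',sg,k.sum(),'tool min/max',np.nanpercentile(T[k],[1,99],axis=0).round(1).tolist(),'reader',np.nanpercentile(Q[k],[1,50,99],axis=0).round(1).tolist())
x,y,z=Q[...,0],Q[...,1],Q[...,2]
g=d>0
k=g&(abs(y)<19)&(z>42)&(z<56)&(x<-85)&(x>-130); print('plate',k.sum(),np.median(x[k]),x[k].min(),np.percentile(z[k],50),np.polyfit(y[k],x[k],1))
k=g&(x>-150)&(x<-20)&(y>22)&(y<38)&(z>22)&(z<30); print('wall30',np.polyfit(x[k],y[k],1)@[[1,-80],[0,1]])
k=g&(x>-160)&(x<-20)&(y>-46)&(y<-30)&(z>42)&(z<52); print('rod-38',np.polyfit(x[k],y[k],1)@[[1,-80],[0,1]])
k=g&(x>-175)&(x<20)&(y<-62)&(y>-98)&(z>35)&(z<56); print('pad x',np.percentile(x[k],[1,99]),'z',np.median(z[k]))
E
python3 tips.py
```

```text
t 2.17 reader tcp [-130.9  -43.8] z 103.0 yaw 0.101 tilt [ 0.005 -0.002 -1.   ] F [0.36 0.13 1.21] gw 64.6 tip 8.0
[[   0.     -0.96   -0.29   72.37]
 [   1.      0.      0.      0.31]
 [  -0.     -0.29    0.96 -164.04]
 [   0.      0.      0.      1.  ]]
finger 1 0 tool min/max [nan, nan, nan] reader [nan, nan, nan]
finger -1 0 tool min/max [nan, nan, nan] reader [nan, nan, nan]
plate 500 -106.35024532232333 -111.21487315668527 49.95008344223334 [-2.34039562e-02 -1.06335003e+02]
wall30 [9.37699754e-03 2.79311150e+01]
rod-38 [ 8.62567130e-03 -3.99097283e+01]
pad x [-168.41743493  -28.35674009] z 45.30546955802144
  return np.nanmean(a, axis, out=out, keepdims=keepdims)
```

```bash
for i in 1 2 3; do python3 -m creep '0 0 0 0' >/dev/null; python3 -c "
from plan import *;st()"; done; python3 - <<'E'
from h import *
c=load('side'); W=cloud(c); import plan
Q=np.concatenate([(W[...,:2]-plan.o0)@plan.R,W[...,2:]],-1)
x,y,z=Q[...,0],Q[...,1],Q[...,2]
k=(z>70)&(z<125)&(y>-120)&(y<40)&(x>-180)&(x<-80); 
print(k.sum())
for a in range(80,125,8):
    q=k&(z>a)&(z<a+8); print(a,q.sum(),np.percentile(Q[q],[2,50,98],axis=0).round(0).tolist() if q.sum() else '')
E
```

```text
t 2.3 reader tcp [-130.   -43.5] z 104.1 yaw 0.102 tilt [ 0.007 -0.003 -1.   ] F [-0.04 -0.8   0.45] gw 64.9 tip 8.0
t 2.38 reader tcp [-130.5  -43. ] z 103.2 yaw 0.102 tilt [ 0.006 -0.002 -1.   ] F [ 0.55 -0.37 -0.1 ] gw 64.7 tip 8.0
t 2.47 reader tcp [-131.1  -42.5] z 102.2 yaw 0.103 tilt [ 0.004 -0.001 -1.   ] F [-0.21  0.04 -0.7 ] gw 65.0 tip 8.0
0
80 0 
88 0 
96 0 
104 0 
112 0 
120 0
```

```bash
python3 -m creep '0 0 0 -0.008;0 0 0 0;0 0 0 0;0 0 0 0' >/dev/null; python3 - <<'E'
from plan import *
st()
c=load('side'); W=cloud(c)
for v in range(130,160,6): print(v,[ (int(c['depth'][v,u]),(np.append((W[v,u,:2]-o0)@R,W[v,u,2]).round(0).tolist())) for u in (285,288,291)])
c=load('wrist'); print(c['depth'][250,170:190:4],c['depth'][240:260:4,329])
# project fingertip hypotheses into wrist image: tool pts
K=np.array(c['intrinsics']); He=np.linalg.inv(np.array(c['hand_eye']))
for y in(-47,-40,-32.5,32.5,40,47):
  for x in (-11,11):
    for z in (0,8,12):
        p=He@[x,y,z,1]; q=K@(p[:3]/p[2]); print((x,y,z),(q[:2]*1.2).round(0),end=' ')
  print()
E
```

```text
t 2.8 reader tcp [-132.4  -41.6] z 100.0 yaw 0.111 tilt [-0. -0. -1.] F [ 0.03  0.67 -0.63] gw 65.1 tip 8.0
130 [(862, [-125.0, 24.0, 222.0]), (858, [-131.0, 27.0, 225.0]), (858, [-138.0, 26.0, 224.0])]
136 [(874, [-126.0, 23.0, 205.0]), (875, [-133.0, 21.0, 205.0]), (869, [-139.0, 25.0, 208.0])]
142 [(883, [-127.0, 24.0, 190.0]), (897, [-134.0, 11.0, 182.0]), (897, [-141.0, 10.0, 182.0])]
148 [(926, [-129.0, -3.0, 155.0]), (922, [-136.0, -0.0, 157.0]), (914, [-142.0, 6.0, 162.0])]
154 [(929, [-130.0, 3.0, 142.0]), (937, [-137.0, -3.0, 138.0]), (940, [-144.0, -7.0, 136.0])]
[134.72485 126.18668 126.68869 126.77074 130.3777 ] [293.7035  132.58644 128.12051 125.73473 122.09861]
(-11, -47, 0) [220. 292.] (-11, -47, 8) [223. 285.] (-11, -47, 12) [225. 283.] (11, -47, 0) [217. 255.] (11, -47, 8) [221. 250.] (11, -47, 12) [222. 248.] 
(-11, -40, 0) [232. 292.] (-11, -40, 8) [235. 285.] (-11, -40, 12) [237. 283.] (11, -40, 0) [230. 255.] (11, -40, 8) [233. 250.] (11, -40, 12) [234. 248.] 
(-11, -32.5, 0) [245. 292.] (-11, -32.5, 8) [248. 285.] (-11, -32.5, 12) [249. 283.] (11, -32.5, 0) [243. 255.] (11, -32.5, 8) [246. 250.] (11, -32.5, 12) [247. 248.] 
(-11, 32.5, 0) [360. 292.] (-11, 32.5, 8) [358. 285.] (-11, 32.5, 12) [357. 283.] (11, 32.5, 0) [362. 255.] (11, 32.5, 8) [360. 250.] (11, 32.5, 12) [359. 248.] 
(-11, 40, 0) [373. 292.] (-11, 40, 8) [371. 285.] (-11, 40, 12) [369. 283.] (11, 40, 0) [376. 255.] (11, 40, 8) [373. 250.] (11, 40, 12) [372. 248.] 
(-11, 47, 0) [386. 292.] (-11, 47, 8) [382. 285.] (-11, 47, 12) [381. 283.] (11, 47, 0) [389. 255.] (11, 47, 8) [385. 250.] (11, 47, 12) [384. 248.]
```

```bash
python3 - <<'E'
from plan import *
c=load('wrist'); K=np.array(c['intrinsics']); d=c['depth']; v,u=np.indices(d.shape)
P=np.stack([(u-K[0,2])/K[0,0]*d,(v-K[1,2])/K[1,1]*d,d,np.ones_like(d)],-1)
T=(P@np.array(c['hand_eye']).T)[...,:3]
for vv in range(228,280,6):
    print(vv,[(uu,int(d[vv,uu]),T[vv,uu].round(0).astype(int).tolist()) for uu in (165,175,182,190,193,310,315,325,335)])
E
```

```text
228 [(165, 290, [-46, -95, 104]), (175, 288, [-45, -84, 102]), (182, 260, [-34, -69, 76]), (190, 288, [-45, -68, 102]), (193, 289, [-45, -65, 103]), (310, 238, [-24, 51, 56]), (315, 237, [-24, 56, 55]), (325, 288, [-45, 79, 102]), (335, 288, [-45, 89, 102])]
234 [(165, 290, [-52, -96, 102]), (175, 291, [-52, -85, 103]), (182, 144, [10, -38, -31]), (190, 143, [11, -34, -33]), (193, 145, [10, -32, -31]), (310, 239, [-30, 52, 55]), (315, 144, [11, 34, -32]), (325, 290, [-52, 79, 103]), (335, 291, [-52, 90, 103])]
240 [(165, 294, [-60, -97, 103]), (175, 0, [72, 0, -164]), (182, 137, [11, -36, -39]), (190, 137, [11, -32, -39]), (193, 144, [7, -32, -33]), (310, 240, [-36, 52, 55]), (315, 137, [11, 32, -39]), (325, 136, [11, 37, -40]), (335, 293, [-59, 91, 103])]
246 [(165, 294, [-66, -97, 102]), (175, 130, [11, -38, -46]), (182, 130, [11, -34, -46]), (190, 138, [7, -32, -39]), (193, 145, [4, -32, -32]), (310, 149, [2, 32, -29]), (315, 138, [7, 33, -39]), (325, 130, [11, 36, -46]), (335, 139, [7, 43, -38])]
252 [(165, 132, [7, -43, -45]), (175, 124, [11, -36, -52]), (182, 125, [11, -33, -52
[... 466 characters left out ...]
3, -63]), (182, 121, [7, -32, -56]), (190, 136, [-1, -32, -44]), (193, 144, [-5, -32, -36]), (310, 149, [-8, 33, -32]), (315, 138, [-2, 33, -41]), (325, 119, [8, 33, -58]), (335, 115, [11, 36, -62])]
270 [(165, 112, [9, -37, -65]), (175, 113, [9, -33, -64]), (182, 122, [4, -32, -57]), (190, 139, [-5, -32, -42]), (193, 145, [-9, -32, -36]), (310, 302, [-96, 65, 101]), (315, 138, [-5, 33, -42]), (325, 118, [6, 33, -60]), (335, 111, [10, 35, -66])]
276 [(165, 103, [12, -34, -74]), (175, 113, [7, -33, -65]), (182, 122, [2, -32, -58]), (190, 138, [-8, -32, -44]), (193, 296, [-99, -66, 94]), (310, 304, [-104, 66, 101]), (315, 138, [-8, 33, -44]), (325, 119, [3, 33, -60]), (335, 113, [7, 35, -65])]
```

```bash
cat > side.py <<'E'
from plan import *
s=st(); c=grab('side'); W=cloud(c); Q=np.concatenate([(W[...,:2]-o0)@R,W[...,2:]],-1); x,y,z=Q[...,0],Q[...,1],Q[...,2]
t=(np.array(s['tcp_pos'][:2])-o0)@R
k=(abs(x-t[0])<80)&(abs(y-t[1])<75)&(z>56)&(z<420)
for a in range(56,330,8):
    q=k&(z>a)&(z<a+8)
    if q.sum()>2: print(a,q.sum(),np.percentile(Q[q][:,:2],[3,97],axis=0).round(0).tolist())
E
python3 side.py
```

```text
t 2.8 reader tcp [-132.4  -41.6] z 100.0 yaw 0.111 tilt [-0. -0. -1.] F [ 0.03  0.67 -0.63] gw 65.1 tip 8.0
128 15 [[-144.0, -8.0], [-123.0, 2.0]]
136 26 [[-144.0, -4.0], [-125.0, 6.0]]
144 24 [[-143.0, -4.0], [-124.0, 5.0]]
152 26 [[-143.0, -22.0], [-124.0, 5.0]]
160 8 [[-140.0, 2.0], [-128.0, 6.0]]
176 49 [[-143.0, -42.0], [-121.0, 23.0]]
184 29 [[-145.0, -67.0], [-122.0, 24.0]]
192 29 [[-149.0, -10.0], [-119.0, 25.0]]
200 48 [[-150.0, -14.0], [-118.0, 26.0]]
208 43 [[-150.0, -19.0], [-117.0, 27.0]]
216 73 [[-152.0, -52.0], [-115.0, 28.0]]
224 104 [[-151.0, -50.0], [-116.0, 28.0]]
232 63 [[-144.0, -9.0], [-123.0, 25.0]]
240 33 [[-143.0, -9.0], [-123.0, -3.0]]
248 70 [[-164.0, -26.0], [-104.0, -3.0]]
256 98 [[-168.0, -31.0], [-99.0, -4.0]]
264 108 [[-168.0, -30.0], [-100.0, -3.0]]
272 113 [[-166.0, -30.0], [-98.0, -4.0]]
280 112 [[-168.0, -32.0], [-98.0, -5.0]]
288 174 [[-167.0, -46.0], [-98.0, -4.0]]
296 99 [[-165.0, -36.0], [-103.0, -9.0]]
304 65 [[-163.0, -28.0], [-105.0, -5.0]]
312 134 [[-167.0, -35.0], [-98.0, -4.0]]
320 100 [[-166.0, -29.0], [-101.0, -4.0]]
328 139 [[-167.0, -34.0], [-99.0, -4.0]]
```

The side and wrist depth agree that the fingertips sit about 29 mm behind the reported TCP, at z≈129 with the TCP at 100. The stated tip_reach has them 8 mm ahead. I'll trust the measurement, descend in steps and confirm by contact with the paddle.

```bash
python3 -m creep '0 -0.0015 0.015 0;0 0 0.015 0;0 0 0.015 0;0 0 0.010 0;0 0 0.005 0'; python3 -m creep '0 0 0 0;0 0 0 0;0 0 0 0' ; python3 side.py | head -8
```

```text
time: 3.27
tcp_pos: [485.7, -97.3, 38.2]
ee_rot: [-0.001, 0.998, 0.055, -0.001]
force: [-0.2, 0.6, 0.4]
gripper_width: 64.8
time: 3.52
tcp_pos: [487.7, -98.0, 41.0]
ee_rot: [0.0, 0.998, 0.055, 0.001]
force: [-0.5, 0.4, -0.1]
gripper_width: 65.0
t 3.52 reader tcp [-131.6  -40.6] z 41.0 yaw 0.111 tilt [ 0.002 -0.001 -1.   ] F [-0.52  0.41 -0.1 ] gw 65.0 tip 8.0
64 6 [[-139.0, -2.0], [-127.0, -1.0]]
72 12 [[-143.0, -3.0], [-124.0, 5.0]]
80 22 [[-143.0, -3.0], [-123.0, 6.0]]
88 26 [[-143.0, -3.0], [-123.0, 6.0]]
96 14 [[-140.0, -4.0], [-124.0, 7.0]]
112 11 [[-145.0, -48.0], [-122.0, 23.0]]
120 50 [[-143.0, 3.0], [-122.0, 24.0]]
```

```bash
python3 -m creep '0 0 0.01 0;0 0 0.007 0;0 0 0.004 0;0 0 0 0;0 0 0 0'|tail -3; python3 -m creep '0 0 0.003 0;0 0 0.002 0;0 0 0 0;0 0 0 0'; python3 -m creep '0 0 0.003 0;0 0 0.003 0;0 0 0 0;0 0 0 0';  python3 -c "
from plan import *;st()"
```

```text
ee_rot: [-0.0, 0.998, 0.055, -0.001]
force: [-0.0, 0.2, -0.1]
gripper_width: 65.1
time: 4.32
tcp_pos: [487.3, -97.9, 14.5]
ee_rot: [0.0, 0.998, 0.055, 0.0]
force: [-0.3, 0.2, 2.6]
gripper_width: 64.5
time: 4.65
tcp_pos: [487.3, -97.2, 8.3]
ee_rot: [-0.0, 0.998, 0.055, 0.0]
force: [-0.6, 1.9, 6.3]
gripper_width: 64.8
t 4.65 reader tcp [-131.9  -39.8] z 8.3 yaw 0.111 tilt [ 0.001  0.001 -1.   ] F [-0.63  1.86  6.28] gw 64.8 tip 8.0
```

Contact came at a TCP height of about 16, which is tip ≈ 45 and confirms the 29 mm offset. I'll press to tip ≈ 27, so TCP ≈ -2.5.

```bash
python3 -m creep '0 0 0.003 0;0 0 0.003 0;0 0 0.003 0;0 0 0.002 0;0 0 0 0'; python3 -m creep '0 0 0 0;0 0 0 0';  cat > sh.py <<'E'
from plan import *
s=st(); c=grab('side'); W=cloud(c); Q=np.concatenate([(W[...,:2]-o0)@R,W[...,2:]],-1); x,y,z=Q[...,0],Q[...,1],Q[...,2]
dark=c['pixels'].max(-1)<60
k=(x>5)&(x<55)&(y>-40)&(y<26)&(z>40)&(z<110)&dark
a=np.polyfit(y[k],z[k],1); print('shield',k.sum(),'angle',np.arctan(a[0]).round(3),'z at y=25',np.polyval(a,25).round(1))
k=(abs(y)<20)&(z>46)&(z<54)&(x<-20)&(x>-118); print('plate x (centre)',k.sum(),np.median(x[k]))
k=(abs(y)<22)&(z>36)&(z<46)&(x<30)&(x>-85); print('pot x',k.sum(),x[k].mean())
save(c,'side2',4,(170,120,360,240))
E
python3 sh.py
```

```text
time: 5.07
tcp_pos: [487.9, -97.9, -2.1]
ee_rot: [0.0, 0.998, 0.055, 0.001]
force: [0.8, 1.5, 8.7]
gripper_width: 64.9
time: 5.23
tcp_pos: [487.9, -98.1, -1.8]
ee_rot: [0.001, 0.998, 0.055, 0.001]
force: [-1.3, 2.1, 8.0]
gripper_width: 65.2
t 5.23 reader tcp [-131.3  -40.7] z -1.8 yaw 0.111 tilt [ 0.002 -0.001 -1.   ] F [-1.29  2.09  8.02] gw 65.2 tip 8.0
shield 83 angle 0.479 z at y=25 86.0
plate x (centre) 33 -107.38884990449205
pot x 201 -45.301395541832115
```

View pics/side2.png

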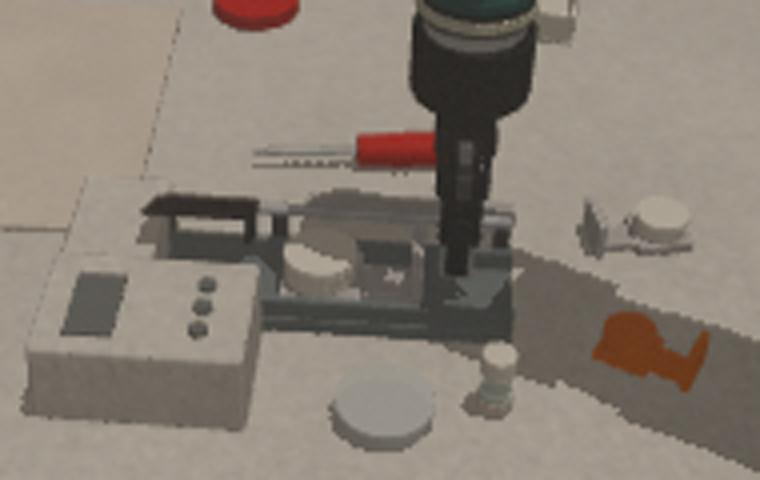

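The shield is open (about 0.48 rad, left edge at 86 mm). The carrier is still outside and the lane finger is behind its push plate. Now I'll push.

```bash
python3 -m creep '0.002 0 0 0;0.003 0 0 0;0.003 0 0 0;0.003 0 0 0;0.003 0 0 0'|sed -n '2p;4p'; python3 -m creep '0.003 0 0 0;0.003 0 0 0;0.003 0 0 0;0.003 0 0 0;0.003 0 0 0'|sed -n '2p;4p'; python3 -m creep '0.003 0 0 0;0.003 0 0 0;0.003 0 0 0;0.003 0 0 0;0.003 0 0 0'|sed -n '2p;4p'; python3 sh.py
```

```text
tcp_pos: [499.5, -97.6, -2.9]
force: [-4.4, -2.3, 6.3]
tcp_pos: [514.2, -96.1, -3.0]
force: [-5.1, -3.3, 6.8]
tcp_pos: [529.1, -94.5, -3.0]
force: [-4.8, -3.1, 7.1]
t 6.53 reader tcp [-90.  -41.7] z -3.0 yaw 0.111 tilt [-0.004 -0.003 -1.   ] F [-4.82 -3.11  7.08] gw 64.6 tip 8.0
shield 76 angle 0.494 z at y=25 87.4
plate x (centre) 55 -79.56913459632891
pot x 182 -20.69734302975283
```

```bash
python3 -m creep '0.003 0 0 0;0.003 0 0 0;0.003 0 0 0;0.003 0 0 0;0.003 0 0 0'|sed -n '2p;4p'; python3 -m creep '0.003 0 0 0;0.003 0 0 0;0.003 0 0 0;0.003 0 0 0;0.003 0 0 0'|sed -n '2p;4p'; python3 -m creep '0.002 0 0 0;0.002 0 0 0;0.002 0 0 0;0 0 0 0'|sed -n '2p;4p'; python3 sh.py
```

```text
tcp_pos: [544.0, -92.8, -3.0]
force: [-4.7, -2.5, 7.0]
tcp_pos: [558.9, -91.2, -3.0]
force: [-5.9, -3.1, 5.3]
tcp_pos: [565.3, -90.5, -3.0]
force: [-3.5, -2.5, 6.1]
t 7.75 reader tcp [-53.6 -41.7] z -3.0 yaw 0.111 tilt [-0.003 -0.003 -1.   ] F [-3.48 -2.48  6.07] gw 65.1 tip 8.0
shield 77 angle 0.494 z at y=25 87.3
plate x (centre) 49 -43.7256544776681
pot x 135 -1.6531901654455345
```

View pics/side2.png

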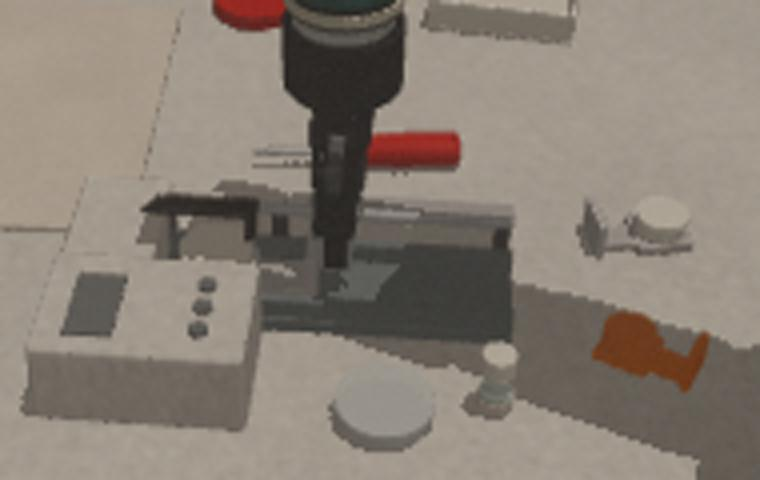

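The carrier is under the open shield and the finger is at (335,265) behind the plate. About 10 mm is left, so I'll approach the stop gently and watch the force.

```bash
for i in 1; do python3 -m creep '0.002 0 0 0;0.002 0 0 0;0.001 0 0 0;0.001 0 0 0'|sed -n '2p;4p'; python3 -m creep '0.001 0 0 0;0.001 0 0 0;0 0 0 0'|sed -n '2p;4p'; python3 -m creep '0.001 0 0 0;0.001 0 0 0;0 0 0 0'|sed -n '2p;4p';done; python3 -c "
from plan import *;st()"
```

```text
tcp_pos: [570.8, -89.9, -3.0]
force: [-5.5, -1.8, 5.7]
tcp_pos: [573.0, -89.7, -3.0]
force: [-4.3, -3.1, 5.5]
tcp_pos: [574.9, -89.4, -3.0]
force: [-4.6, -2.6, 5.6]
t 8.63 reader tcp [-43.9 -41.7] z -3.0 yaw 0.11 tilt [-0.003 -0.003 -1.   ] F [-4.59 -2.57  5.65] gw 65.0 tip 8.0
```

```bash
python3 -m creep '0.001 0 0 0;0.001 0 0 0;0 0 0 0'|sed -n '2p;4p'; python3 -m creep '0.001 0 0 0;0 0 0 0;0 0 0 0'|sed -n '2p;4p'; python3 -m creep '0.001 0 0 0;0 0 0 0;0 0 0 0'|sed -n '2p;4p'; python3 -c "
from plan import *;st()"
```

```text
tcp_pos: [575.5, -89.4, -3.0]
force: [-8.2, -3.3, 8.9]
tcp_pos: [575.5, -89.3, -3.0]
force: [-10.8, -3.4, 10.2]
tcp_pos: [575.5, -89.3, -3.1]
force: [-13.2, -3.6, 11.8]
t 9.38 reader tcp [-43.4 -41.6] z -3.1 yaw 0.111 tilt [-0.011 -0.003 -1.   ] F [-13.24  -3.63  11.84] gw 65.0 tip 8.0
```

The carrier stopped at TCP x = -43.4, where -43 was predicted for fully home, and the force rises from there. I'll back off along the lane, then let the paddle up slowly.

```bash
python3 -m creep '-0.002 0 0 0;-0.003 0 0 0;-0.004 0 0 0;-0.004 0 0 0;-0.004 0 0 0'|sed -n '2p;4p'; python3 -m creep '-0.003 0 0 0;0 0 0 0;0 0 -0.003 0;0 0 -0.004 0;0 0 -0.004 0'|sed -n '2p;4p'; python3 -m creep '0 0 -0.004 0;0 0 -0.004 0;0 0 -0.004 0;0 0 -0.006 0;0 0 -0.008 0'|sed -n '2p;4p'; python3 -m creep '0 0 -0.015 0;0 0 -0.02 0;0 0 -0.025 0;0 0 -0.025 0;0 0 -0.02 0'|sed -n '2p;4p'; python3 -m creep '-0.01 0 -0.01 0;-0.02 0 -0.01 0;-0.02 0 0 0;-0.015 0 0 0;-0.01 0 0 0'|sed -n '2p;4p'; python3 sh.py;  python3 -c "
from plan import *
c=load('side');save(c,'side3',3,(150,40,400,240))"
```

```text
tcp_pos: [566.5, -90.7, -1.0]
force: [4.1, -1.2, 4.4]
tcp_pos: [560.6, -90.3, 8.6]
force: [0.7, -2.3, 3.7]
tcp_pos: [558.7, -88.5, 32.7]
force: [-0.1, 0.2, -0.3]
tcp_pos: [560.3, -89.0, 140.9]
force: [0.3, -0.8, 0.9]
tcp_pos: [484.3, -97.4, 159.2]
force: [1.4, -0.1, -0.1]
t 11.47 reader tcp [-134.8  -39.6] z 159.2 yaw 0.111 tilt [-0.001  0.001 -1.   ] F [ 1.39 -0.07 -0.08] gw 65.0 tip 8.0
shield 295 angle 0.009 z at y=25 50.8
plate x (centre) 34 -29.938314153920942
pot x 13 -26.178522018841633
```

View pics/side3.png

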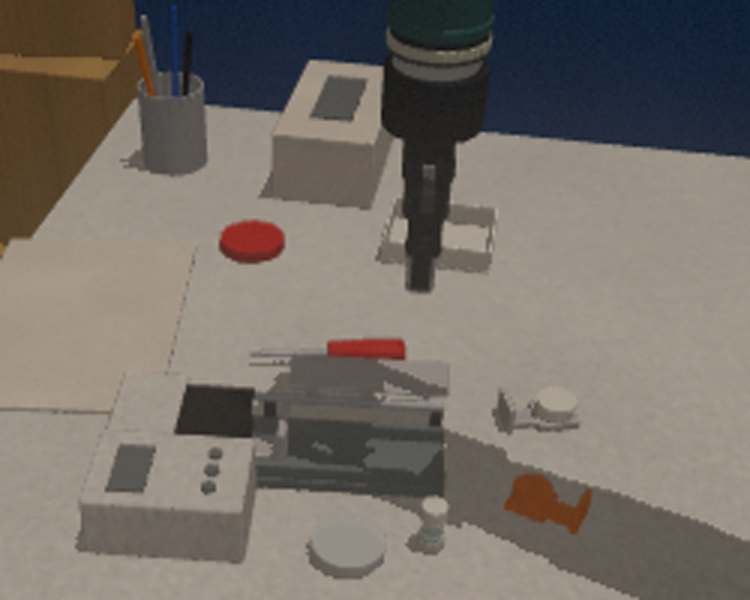

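```bash
python3 -m creep '0 0 0 0;0 0 0 0;0 0 0 0;0 0 0 0;0 0 0 0' >/dev/null; python3 - <<'E'
from plan import *
st(); c=grab('wrist'); K=np.array(c['intrinsics']); d=c['depth']; v,u=np.indices(d.shape)
P=np.stack([(u-K[0,2])/K[0,0]*d,(v-K[1,2])/K[1,1]*d,d,np.ones_like(d)],-1)
T=(P@np.array(c['hand_eye']).T)[...,:3]; w=c['state']['ee_rot']; M=Ro.from_quat([w[1],w[2],w[3],w[0]]).as_matrix()
Wd=T@M.T+np.array(c['state']['tcp_pos']); Q=np.concatenate([(Wd[...,:2]-o0)@R,Wd[...,2:]],-1); x,y,z=Q[...,0],Q[...,1],Q[...,2]; g=d>0
k=g&(abs(y)<19)&(z>43)&(z<56)&(x<-15)&(x>-60); print('plate',k.sum(),np.median(x[k]),np.percentile(x[k],[3,97]),np.median(z[k]),np.polyfit(y[k],x[k],1))
k=g&(x>-190)&(x<0)&(y<-62)&(y>-98)&(z>35)&(z<56); print('pad x (-172,-28)',np.percentile(x[k],[1,99]))
k=g&(y<20)&(y>-20)&(z>43)&(z<56)&(x>-14); print('shield front -2:',np.percentile(x[k],[1,3]))
k=g&(y>45)&(y<115)&(z>56)&(z<66)&(x>-40); print('box front -10:',np.percentile(x[k],[1,3]))
# bystanders: compare before/after in the side picture
W=cloud(load('side'));Qs=np.concatenate([(W[...,:2]-o0)@R,W[...,2:]],-1).reshape(-1,3); X,Y,Z=Qs.T
for nm,bx in dict(dish=(-140,-20,62,130,8,20),vial=(-220,-140,60,100,30,60),probe=(-200,60,-190,-112,10,40)).items():
    m=(X>bx[0])&(X<bx[1])&(Y>bx[2])&(Y<bx[3])&(Z>bx[4])&(Z<bx[5]); print(nm,np.median(Qs[m],axis=0).round(0))
save(c,'wrist3',1.2)
E
```

```text
t 11.93 reader tcp [-132.9  -40.2] z 158.7 yaw 0.111 tilt [-0.  0. -1.] F [ 0.07  0.52 -0.04] gw 65.1 tip 8.0
plate 391 -28.860656084929776 [-33.12040118 -25.10604731] 50.094131752233054 [ -0.05402795 -29.12860699]
pad x (-172,-28) [-168.8344063   -28.26635273]
shield front -2: [-1.85816145 -1.14285144]
box front -10: [-10.27002537  -9.42071389]
dish [-94. 103.  14.]
vial [-160.   92.   45.]
probe [ -88. -151.   22.]
```

View pics/wrist3.png

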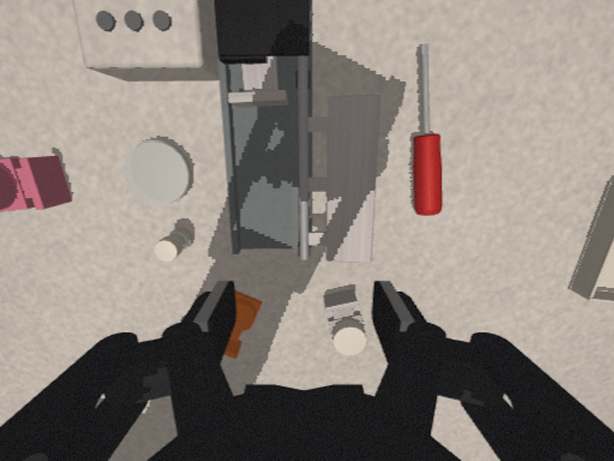

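```bash
python3 -c "
from rig import hand_in;print(hand_in())"
```

```text
the job is handed in; nothing more can be done
None
```

The carrier is fully home in the reader with the shield shut over it, and I handed the job in at about 12 s of the 38 s allowed; no verdict is reported.

**What I did:** I pressed the paddle with one fingertip, which opened the shield to about 0.48–0.49 rad. With the other I pushed the white carrier along the lane until it met the stop. There the TCP stood at reader x = -43.4 mm (-43 predicted) and the force rose to 13 N. I then backed off 20 mm, let the paddle up slowly and moved clear.

**Last checks:**
- **Shield:** it measures about 0.01 rad, so it is shut.
- **Carrier:** the wrist camera puts the push plate's centre at x = -28.9 mm (-28 when fully home), so the carrier is at about 13 mm. The side camera reads -29.9 mm, about 12 mm. Both are inside the 10–18 mm window. The plate looks turned about 0.05 rad in the lane. I did not measure its sideways position exactly, but the lane only leaves about 2 mm each way.
- **Robot:** nothing is touching it; forces are about 0.5 N or less, which is noise.
- **Other items on the bench:** the robot touched none of them. The dish and vial came out 6–8 mm from my first readings. I put most of that down to refining the reader frame in between and to wider search limits, since the pictures show them in place. I did not measure the far jars, tray and cap again.

**One disagreement:** the stated tip_reach puts the fingertips 8 mm ahead of the TCP. Both cameras and the first contact with the paddle put them about 29 mm behind it, so I worked with the measured value.

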